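# Read the triangle kiln's temperature

### The arm

A 6-joint arm with a two-finger parallel gripper is mounted at the origin on the work surface. World frame = base frame: x ahead of the robot, y to its left, z up, the work surface at z = 0. Lengths are in mm, angles in rad, forces in N, time in s.
With the tool pointing down it reaches from about 350 to 1000 mm from the base axis. Payload 7.1 kg.
Tool frame: the origin (TCP) lies on the front face of the gripper's body, between the roots of the fingers; the fingertips stand 73 mm ahead of it and the grasp point (between the pads) lies 54 mm ahead of it (robot.pinch_z is the distance from the TCP to the grasp point, in mm); z points along the fingers, y is the line along which they close (so a half turn about z gives the same grasp; the last joint's range is limited). The gripper opens to 85 mm and grips with 20 to 120 N. Pads are 22 mm wide; open, the fingers measure 114 mm over their backs; the gripper's body (76 mm by 85 mm) begins 54 mm behind the grasp point. The pads swing forward as they close: fully open they stand 13 mm farther back than shut.
Start: joints at [-1.295, 0.423, 1.63, -0, 1.089, -0.019], TCP at [181.611, -598.016, 303.919] pointing down, gripper open.
Joint ranges: [-3, 3], [-0.9, 2.11], [0.09, 2.58], [-1.31, 4.45], [0.11, 2.69], [-2.54, 2.54]. Speed limits (rad/s): [2.39, 2.39, 3.01, 3.14, 3.14, 3.14].

### API

Orientations are given as a 3x3 rotation matrix whose columns are the frame's x, y, z axes.
In Python, from workcell import get_state, eyes, sign_off, robot gives the robot as it stands.
- The arm moves only by the tool step_arm, never from a script. Its argument "targets" is a list of rows, each a list of 4 numbers: the shift along the tool's x, y, z in mm, then the turn about the tool's z in degrees. In form: [[x, y, z, twist], ...]. A call has 1 to 20 rows; each row is the pose to reach, as a shift and turn from the pose commanded when the call began, along the tool's axes at that moment; what a row does not reach only later rows make up. A row lasts 1/12 s, in which the tool goes at most 41.7 mm and 7.16 degrees, less where a joint would pass 70% of its speed; a pose out of reach is approached as far as the arm can. A call with a gripper value outside its range is refused whole. "jaw" is the finger opening in mm, from 0 to 85.4, set as the call begins (left out, the last holds). The fingers move at their own pace and stop on an object; "squeeze" is the grip in N (left out, the last holds). Time passes only in rows, so rows that repeat a pose let the fingers close. It gives the time, the measured TCP pose, the force, the opening and the grip force at its end, in the units of the state.
- get_state(): the state, without advancing time (a new reading comes with each control period).
- eyes.grab_frame(name): name is "scene" or "top"; returns the picture (420x560x3 uint8, red, green, blue); there is no depth.
- eyes.camera_info(name): a dict with "fx", "fy", "cx", "cy" (pixels), "T" (4x4, takes a point from camera to world coordinates). Camera axes: x right, y down, z forward; pixel columns grow to the right and rows downward; lengths in mm; the calibration is good to about 2 mm. A picture is of the moment at which its call begins. camera_info takes no time and is no camera call.
- sign_off(): hands the job in; it is judged then, once.
Trained networks look in the newest picture that a camera, given by its name, has taken for a name from the list of things; names that differ only in an ending like _2 or _b are one class to them, and where a whole thing is asked for, a point or a joint stands for the part that bears it (a point fixed in the world has none). Each returns a list of dicts, best first, with "score" (0 to 1); they miss things now and then, are a little off and sometimes report something else, mostly with a low value. They report only what shows in the picture. A call takes as long as a camera call.
- eyes.masks_of(target, camera): "mask" (420x560 bool, what is visible of it) and "box" ([left, top, right, bottom] in pixels, round what is visible of it).
- eyes.mark_of(target, camera): "uv" ([column, row] in pixels: a listed point, or the origin of a listed thing).
The state is a dict: "time": time; "q": joint angles; "qd": joint speeds; "joint_efforts": joint torques, N m; "ee_pos": TCP position; "ee_rot": TCP orientation; "force": force on the tool from outside, world axes, zero at the start; "wrist_torque": the same for the moment, N m; "finger_gap": finger opening in mm; "finger_force": force on a finger pad.
Only numpy, scipy, OpenCV 4.12 (cv2) and the standard library are available. Lean on these libraries where they do the work, as an engineer would, in place of code of your own. Each camera call takes 0.05 s, during which the arm holds its last target. There are 200 camera calls.

### The job

Take a reading of the kiln that has the triangle mark: push the tab of the kiln thermometer's selector round until it clicks in pointing at the triangular clay tag, then press the read button right down and let it come up again. Only push with the fingertips or the outside of the fingers, do not pinch the tab, and do not press the read button while the tab points anywhere else. Leave the pots and tools on and around the box where they stand.

Things in the scene. Friction and masses are not known exactly. Their poses are not given: they have to be found in the camera images.
- console: the kiln thermometer: a flat grey bench box, 240 mm (x) by 300 mm (y), 70 mm high, with a level aluminium top; fixed to the table. Origin under its centre on the table; x points to its back (away from the robot), y to its left, z up. On its top: selector, tags, read button, and a dark display at the back right corner (up to 15 mm above the top)
- selector (a joint): selector angle about the upright axis at point dial_axis, rad, growing counter-clockwise seen from above: 0 in the parked click, where the tab points 0.393 rad clockwise of the console's +x, at a printed ring without a tag; it starts there. The other clicks: -0.785, 0.785 and 1.571. End stops at -0.90 and 1.69. Left alone between two clicks it springs to the nearer one
- dial_axis (a point): the point on the selector's axis at the level of the console's top, 20 mm in front of and 30 mm left of the console's centre
- tab_mid (a point): middle of the selector's tab, a black upright bar with a white line on top, standing out from a round hub (72 mm wide at its foot, 26 mm high). The tab is 16 mm thick, free from 28 to 78 mm from the axis, 10 to 34 mm above the console's top; this point: 56 mm from the axis, 22 mm above the top, x axis outward along the tab
- aim (a point): the point that the tab points at: 92 mm from the selector's axis, on the tab's line, 14 mm beyond its end, 4 mm above the console's top. Pushing the tab at 56 mm from the axis out of a click takes about 3 to 4 N; past half-way it springs on into the next click
- tag_triangle: triangular terracotta tag, sides 36 mm, 5 mm thick, lying on the console's top 92 mm from the selector's axis, at one of the three clicks that are not the parked place; origin at its centre, on the console's top
- tag_round: round terracotta tag, 31 mm wide, at another of these clicks; origin likewise
- tag_square: square terracotta tag, 28 mm wide, at the remaining one; origin likewise
- read (a joint): travel of the read button, m: 0 up, 0.006 right down. It springs back up by itself; 5 N holds it fully down
- read_top (a point): centre of the top of the white round read button, 28 mm wide, in a dark collar 44 mm wide, at the console's front right corner. At rest it stands 22 mm above the console's top, 10 mm above the collar; pressed straight down
- pinch_pot: small bisque pinch pot, 60 mm wide, 36 mm high, standing on the console's top near its front left corner; origin under its centre; to be left alone
- cone_pack: fired clay bar 62 x 18 x 14 mm with three small cones standing in it (44 mm high in all), on the console's top at its right edge, between read button and display; origin under its centre; to be left alone
- mug: bisque mug, 80 mm wide, 88 mm high, on the table left of the console; origin under its centre; to be left alone
- jar: closed underglaze jar, 58 mm wide, 75 mm high, on the table left of the console; origin under its centre; to be left alone
- brush: glaze brush, 190 mm long, lying on the table right of the console; origin under its centre; to be left alone
- test_tile: upright L-shaped glaze test tile, 50 mm wide, 70 mm high, on the table right of the console; origin under its centre; to be left alone
- rib: flat wooden potter's rib, 90 x 50 x 6 mm, lying on the table right of the console; origin under its centre; to be left alone

How it is judged (in metres and radians):
On the way, in this order (a step that is already met when the one before it is completed fails the run):
1. the tab has clicked in at the triangular tag, the read button still up (horizontal distance between aim and tag_triangle below 0.01 m and value of joint read below 0.0015 m), for 0.3 s.
2. the read button is pressed right down while the tab points at the triangular tag (horizontal distance between aim and tag_triangle below 0.01 m and value of joint read above 0.0045 m), for 0.1 s.
At the end, for the whole second after the job is handed in: The selector rests in its click with the point it aims at within 10 mm (about 6 degrees) of the centre of the triangular tag, and the read button is up again (within 1.5 mm), after a press of at least 4.5 of its 6 mm (all of step 1 and velocity of joint selector between -0.05 and 0.05 rad/s); the robot touches nothing.
It fails at once if the read button pressed (over 3 mm) while the tab does not point at the triangular tag (value of joint read above 0.003 m and horizontal distance between aim and tag_triangle above 0.012 m).
It fails at once if the tab pinched: fingers press on both of its side faces at once (contact force between the fingers and tab_left above 0.7 N and contact force between the fingers and tab_right above 0.7 N).
It fails at once if a pot or tool moved by more than 20 mm, lifted or knocked over (distance of any of pinch_pot, cone_pack, mug, jar, brush, test_tile, rib from where it was at the start of the episode above 0.02 m or angle between any of pinch_pot, cone_pack, mug, jar, test_tile, rib's own z axis and vertical above 0.35 rad).
It also fails if it takes over 48 s, if anything falls off the work surface, if the arm or the gripper's body presses on something with over 40 N, if the wrist force passes 120 N, or if a joint passes its speed limit or range.

## Working session

There is one attempt and no reset: what is moved stays moved. The work goes in short steps, Python scripts to look and compute and a tool call to move; the robot and the scene stay as the last step left them, time stands still between calls to the robot, and variables do not carry over. Pictures are saved under pics/ and viewed, at most 10 in all, crops included, and the job is handed in when it is done.

Besides the shell and the picture viewer there is one more tool, called after "Emit:" as name([rows], argument=value, ...), one row to a line, values as JSON. step_arm: Moves the arm, as the interface text tells. Its arguments: {"type":"object","properties":{"targets":{"type":"array","items":{"type":"array","items":{"type":"number"}}},"jaw":{"type":"number"},"squeeze":{"type":"number"}},"required":["targets"]}

```bash
mkdir -p pics; cat > h.py <<'E'
import numpy as np, cv2
from workcell import get_state, eyes, sign_off, robot
def ray(uv,cam,z):
    c=eyes.camera_info(cam);T=np.array(c["T"])
    d=T[:3,:3]@np.array([(uv[0]-c["cx"])/c["fx"],(uv[1]-c["cy"])/c["fy"],1]);o=T[:3,3]
    return o+d*(z-o[2])/d[2]
def save(cam,name):
    im=eyes.grab_frame(cam);cv2.imwrite("pics/"+name,im[:,:,::-1]);return im
E
python3 - <<'E'
from h import *
save("top","t0.png");save("scene","s0.png")
Z=dict(console=70,dial_axis=70,tab_mid=92,aim=74,tag_triangle=70,tag_round=70,tag_square=70,read_top=92,pinch_pot=70,cone_pack=70,mug=0,test_tile=0,jar=0,console0=0)
for n,z in Z.items():
    if n=="console0": continue
    for cam in("top","scene"):
        for r in eyes.mark_of(n,cam)[:2]:
            print(n,cam,round(r["score"],2),np.round(r["uv"],1),np.round(ray(r["uv"],cam,0 if n=="console" else z)[:2],1))
s=get_state();print(s["time"],s["ee_pos"],np.round(s["ee_rot"],3).tolist(),s["finger_gap"],s["force"])
E
```

```text
console top 0.6 [286.1 234.4] [541.2 -16.3]
console scene 0.65 [264.4 226. ] [544.5 -14.4]
dial_axis top 0.71 [272.6 240.9] [519.5  14.5]
tab_mid top 0.93 [282.6 215. ] [569.1  -6.8]
tab_mid scene 0.66 [270.5 205.3] [570.   3.]
aim top 0.69 [179.1 244.6] [515.6 204.6]
aim scene 0.79 [266.1 224.8] [608.6  -0.9]
tag_triangle top 0.43 [229.3 235.5] [532.5 103.1]
tag_triangle scene 0.48 [319.2 204.8] [532.9 102.8]
tag_triangle scene 0.36 [266.  227.9] [ 6.134e+02 -5.000e-01]
tag_round top 0.55 [248.2 203.8] [598.2  63.7]
tag_round scene 0.67 [371.4 230.6] [593.9 210.3]
tag_round scene 0.63 [298.6 228.8] [607.5  64.9]
tag_square top 0.5 [307.4 212.6] [576.9 -59.2]
tag_square scene 0.66 [240.8 213.7] [580.3 -58. ]
tag_square scene 0.63 [276.7 197.4] [521.6  10.2]
read_top top 0.68 [310.5 211.9] [574.3 -63.5]
read_top top 0.59 [347.8 250.7] [ 494.2 -134.7]
read_top scene 0.49 [214.9 175.3] [ 491.6 -131.1]
read_top scene 0.46 [134.9 250.1] [ 718.9 -229.4]
pinch_pot top 0.81 [246.7 276.3] [449.1  68.2]
pinch_pot top 0.73 [272.4 241.1] [519.1  14.9]
pinch_pot scene 0.84 [306.3 177.6] [447.5  69.4]
cone_pack top 0.5 [344.8 215. ] [ 570.2 -136.8]
cone_pack top 0.36 [242.7 277.3] [447.3  76.3]
cone_pack scene 0.6 [209.6 207.5] [ 570.6 -126.6]
cone_pack scene 0.49 [306.9 176.6] [443.8  70.5]
mug top 0.97 [178.9 242.1] [529.1 221.7]
mug top 0.73 [345.9 214.7] [ 582.9 -152.4]
mug scene 0.92 [371.5 229.4] [524.4 225.1]
test_tile top 0.66 [390.2 185.6] [ 648.4 -257.8]
test_tile scene 0.89 [138. 253.] [ 655.4 -268.5]
test_tile scene 0.7 [267.  224.7] [539.8  -9.1]
jar top 0.85 [193.5 279.5] [446.7 188.2]
1.4 [ 181.62323184 -598.00803888  303.92805449] [[0.957, 0.291, 0.0], [0.291, -0.957, -0.0], [0.0, 0.0, -1.0]] 84.87910335054015 [-0.6142503 -0.2260846  0.2121362]
```

```bash
python3 - <<'E'
import cv2,numpy as np
a=cv2.imread("pics/t0.png");b=cv2.imread("pics/s0.png")
c=cv2.resize(a[180:300,150:420],None,fx=2.96,fy=2.96,interpolation=cv2.INTER_CUBIC)
cv2.imwrite("pics/t0c.png",c)
E
```

```text
(no output)
```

View pics/t0c.png

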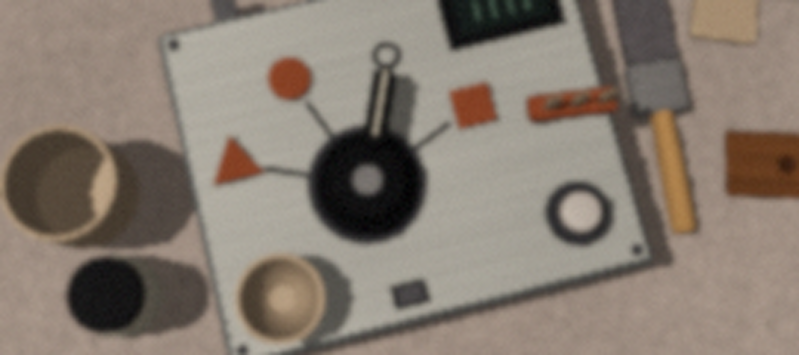

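View pics/s0.png

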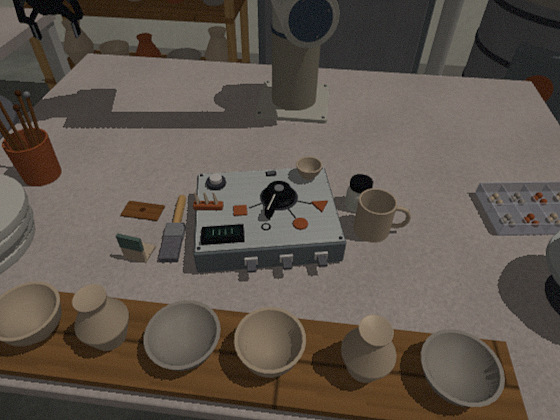

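The top crop shows the triangle tag at crop (237,163), which is the far-left click (1.571). The tab is parked at (380,95), the square tag is at (473,105), the round tag at (290,78), and the button at (580,211). Next I'll fit the console pose.

```bash
python3 - <<'E'
from h import *
from scipy.optimize import least_squares
im=cv2.imread("pics/t0.png");hsv=cv2.cvtColor(im,cv2.COLOR_BGR2HSV)
m=((hsv[...,0]<14)&(hsv[...,1]>130)).astype(np.uint8)
n,l,st,c=cv2.connectedComponentsWithStats(m)
for i in range(1,n):
    if st[i,4]>60: print(st[i,4],c[i].round(1),ray(c[i],"top",75)[:2].round(1))
def near(p): return min((c[i] for i in range(1,n) if st[i,4]>60),key=lambda q:np.hypot(*(q-p)))
P=[ray(near(np.array(p)),"top",75)[:2] for p in((230,235),(248,206),(309,215))]
A=[1.178,.3925,-1.178]
f=lambda v:np.concatenate([v[:2]+92*np.array([np.cos(a+v[2]),np.sin(a+v[2])])-p for a,p in zip(A,P)])
r=least_squares(f,[519,14,.25]);print(r.x,r.fun.round(1))
g=cv2.cvtColor(im,cv2.COLOR_BGR2GRAY)
b=(g>175).astype(np.uint8);b[:,:335]=0;b[:,360:]=0;b[:238]=0;b[265:]=0
n2,l2,s2,c2=cv2.connectedComponentsWithStats(b)
for i in range(1,n2):
    if s2[i,4]>15:print("btn",s2[i],c2[i].round(1),ray(c2[i],"top",92)[:2].round(1))
x,y,t=r.x;ax=r.x[:2];u=lambda a:np.array([np.cos(a),np.sin(a)])
print("console",ax-(-20*u(t)+30*u(t+np.pi/2)))
# button in console frame
s=get_state();R=np.array(s["ee_rot"]);p0=np.array(s["ee_pos"])
a=t-.393
tgt=ax+57*u(a)-36*u(a+np.pi/2)
print("tgt",tgt,"tool shift",R.T@np.array([*(tgt-p0[:2]),0]),"twist",np.degrees(np.arctan2(R[1,0],R[0,0])-a),"tab ang",np.degrees(a))
E
```

```text
103 [160.3  78.5] [882.8 254.1]
385 [214.2  95. ] [841.5 135.3]
198 [288.1  94.4] [840.  -26.4]
105 [354.7  92.4] [ 842.2 -173. ]
341 [150.9 109.2] [810.7 272. ]
327 [441.5 112.7] [ 791.2 -359.9]
67 [343.1 110.8] [ 799.6 -145. ]
61 [325.4 112. ] [ 797.5 -106.2]
64 [170.2 114.9] [796.8 230. ]
132 [247.4 206.1] [592.4  65.1]
142 [309.4 215.2] [570.5 -62.6]
156 [342.2 215.5] [ 568.4 -130.5]
783 [414.8 235.5] [ 523.8 -277.5]
102 [229.3 235.1] [532.7 102.5]
870 [548.2 274.1] [ 439.5 -541.1]
[5.17298965e+02 1.20365058e+01 2.24722620e-01] [ 0.   0.2 -0.   0.1  0.  -0.3]
btn [341 249   6   7  27] [343.5 252.1] [ 491.7 -126. ]
console [543.48116268 -12.75245355]
tgt [567.4643897  -33.00159062] tool shift [ 5.33359684e+02 -4.28524367e+02 -9.23280539e-03] twist 26.53262580128482 tab ang -9.641583659448145
```

Emit:
step_arm([
  [30,-24,0,1.5],
  [60,-48,0,3],
  [90,-72,0,4.5],
  [120,-96,0,6],
  [150,-120,0,7.5],
  [180,-144,0,9],
  [210,-168,0,10.5],
  [240,-192,0,12],
  [270,-216,0,13.5],
  [300,-240,0,15],
  [330,-264,0,16.5],
  [360,-288,0,18],
  [390,-312,0,19.5],
  [420,-336,0,21],
  [450,-360,0,22.5],
  [480,-384,0,24],
  [510,-408,0,25.5],
  [533,-428,0,26.5],
  [533,-428,0,26.5],
  [533,-428,0,26.5],
], jaw=0, squeeze=20)

```text
time: 3.07
ee_pos: [567.8, -32.2, 303.8]
ee_rot: [[0.986, -0.164, -0.0], [-0.164, -0.986, -0.0], [-0.0, 0.0, -1.0]]
force: [1.1, -0.9, -0.7]
finger_gap: 0.1
finger_force: 0.0
```

Emit:
step_arm([
  [0,0,30,0],
  [0,0,60,0],
  [0,0,90,0],
  [0,0,105,0],
  [0,0,120,0],
  [0,0,132,0],
  [0,0,143,0],
  [0,0,143,0],
])

```text
time: 3.73
ee_pos: [566.0, -34.2, 159.1]
ee_rot: [[0.986, -0.168, -0.003], [-0.168, -0.986, 0.0], [-0.003, 0.0, -1.0]]
force: [-0.9, 0.4, 0.3]
finger_gap: -0.1
finger_force: 0.0
```

```bash
python3 - <<'E'
from h import *
a=save("scene","s1.png");b=save("top","t1.png")
c=cv2.resize(a[110:270,170:370],(500,400),interpolation=cv2.INTER_CUBIC);d=cv2.resize(b[180:300,220:370],(300,240),interpolation=cv2.INTER_CUBIC)
o=np.zeros((400,800,3),np.uint8);o[:,:500]=c;o[:240,500:]=d
cv2.imwrite("pics/v1.png",o[:,:,::-1])
s=get_state();R=np.array(s["ee_rot"]);p0=np.array(s["ee_pos"]);print(p0,s["force"])
ax=np.array([517.3,12.0]);t=.2247
u=lambda a:np.array([np.cos(a),np.sin(a)])
a0=t-.393
for th in np.radians(np.arange(0,91,5)):
    q=ax+57*u(a0+th)-22.5*u(a0+th+np.pi/2)
    print(round(np.degrees(th)),(R.T@np.array([*(q-p0[:2]),0])).round(0)[:2],-round(np.degrees(th)))
E
```

```text
[567.22190889 -34.01757448 161.03271382] [ 0.01314757  0.08561539 -0.06745782]
0 [  0. -15.] 0
5 [  2. -20.] -5
10 [  3. -25.] -10
15 [  4. -30.] -15
20 [  4. -35.] -20
25 [  4. -41.] -25
30 [  4. -46.] -30
35 [  3. -51.] -35
40 [  1. -56.] -40
45 [ -1. -61.] -45
50 [ -3. -66.] -50
55 [ -6. -71.] -55
60 [ -9. -75.] -60
65 [-12. -79.] -65
70 [-16. -83.] -70
75 [-20. -86.] -75
80 [-25. -89.] -80
85 [-30. -92.] -85
90 [-34. -94.] -90
```

View pics/v1.png

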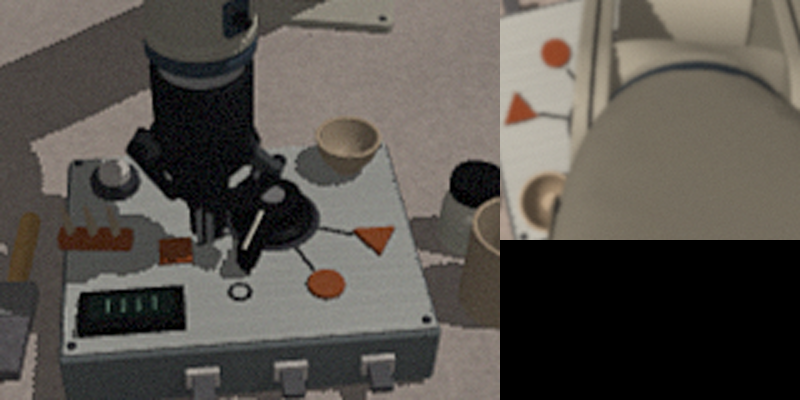

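Tool is beside the tab: closed fingertips at crop (205,220), between the square tag (177,250) and the tab (255,240), with nothing touched. Now the push, following the arc.

Emit:
step_arm([
  [0,-8,0,0],
  [0,-15,0,0],
  [2,-20,0,-5],
  [3,-25,0,-10],
  [4,-30,0,-15],
  [4,-35,0,-20],
  [4,-41,0,-25],
  [4,-46,0,-30],
  [3,-51,0,-35],
  [1,-56,0,-40],
  [-1,-61,0,-45],
  [-3,-66,0,-50],
  [-6,-71,0,-55],
  [-9,-75,0,-60],
  [-12,-79,0,-65],
  [-16,-83,0,-70],
  [-20,-86,0,-75],
  [-25,-89,0,-80],
  [-25,-89,0,-80],
  [-25,-89,0,-80],
])

```text
time: 5.5
ee_pos: [557.8, 59.1, 161.6]
ee_rot: [[0.337, 0.942, 0.001], [0.942, -0.337, 0.0], [0.001, 0.001, -1.0]]
force: [0.1, -0.1, 0.1]
finger_gap: 0.0
finger_force: 0.0
```

```bash
python3 - <<'E'
from h import *
a=save("scene","s2.png");b=save("top","t2.png")
c=cv2.resize(a[110:270,170:370],(500,400),interpolation=cv2.INTER_CUBIC);d=cv2.resize(b[180:300,220:370],(300,240),interpolation=cv2.INTER_CUBIC)
o=np.zeros((400,800,3),np.uint8);o[:,:500]=c;o[:240,500:]=d
cv2.imwrite("pics/v2.png",o[:,:,::-1])
s=get_state();print(s["ee_pos"],np.round(s["ee_rot"],3).tolist(),s["force"])
E
```

```text
[557.95843594  58.61964685 161.40104115] [[0.337, 0.941, 0.001], [0.941, -0.337, 0.0], [0.0, 0.001, -1.0]] [-0.69106356 -0.34590289 -0.2577301 ]
```

View pics/v2.png

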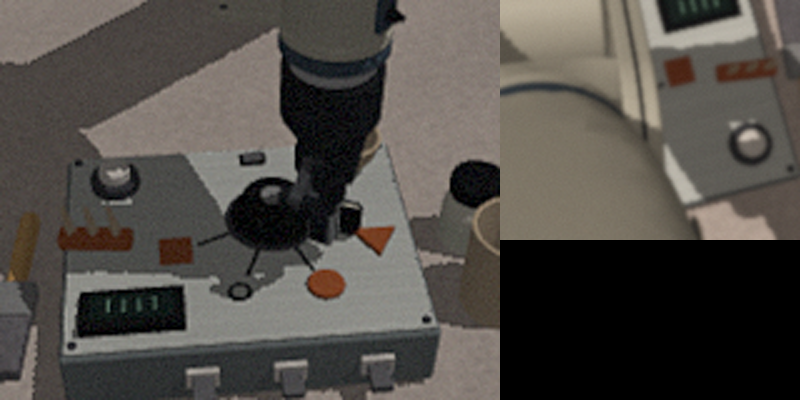

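Force is near zero and the tab end shows at crop (345,220), next to the triangle (377,238), so it has clicked in. I'll back off, lift, and check.

Emit:
step_arm([
  [0,10,0,0],
  [0,20,0,0],
  [0,25,-30,0],
  [0,25,-60,0],
  [0,55,-80,0],
  [-15,70,-80,5],
  [-40,80,-80,10],
  [-65,90,-80,15],
  [-90,95,-80,20],
  [-120,95,-80,25],
  [-150,95,-80,30],
  [-180,95,-80,35],
  [-180,95,-80,40],
  [-180,95,-80,40],
])

```text
time: 6.77
ee_pos: [586.9, -145.7, 241.1]
ee_rot: [[0.866, 0.5, 0.001], [0.5, -0.866, -0.0], [0.0, 0.001, -1.0]]
force: [0.1, -0.1, -0.0]
finger_gap: -0.3
finger_force: 0.0
```

```bash
python3 - <<'E'
from h import *
a=save("scene","s3.png");b=save("top","t3.png")
c=cv2.resize(a[110:270,170:370],(500,400),interpolation=cv2.INTER_CUBIC);d=cv2.resize(b[180:300,220:370],(300,240),interpolation=cv2.INTER_CUBIC)
o=np.zeros((400,800,3),np.uint8);o[:,:500]=c;o[:240,500:]=d
cv2.imwrite("pics/v3.png",o[:,:,::-1])
for n,z in(("read_top",92),("aim",74),("tab_mid",92)):
    for cam in("top","scene"):
        for r in eyes.mark_of(n,cam)[:2]: print(n,cam,round(r["score"],2),np.round(r["uv"],1),np.round(ray(r["uv"],cam,z)[:2],1))
t2=cv2.cvtColor(cv2.imread("pics/t2.png"),cv2.COLOR_BGR2GRAY)
# button in t2: bright disc within collar
w=t2[238:264,332:360];k=(w>120).astype(np.uint8);dk=(w<60).astype(np.uint8)
for q in(k,dk):
    n,l,st,c=cv2.connectedComponentsWithStats(q)
    for i in range(1,n):
        if st[i,4]>15:print(st[i],c[i]+[332,238],ray(c[i]+[332,238],"top",92)[:2],ray(c[i]+[332,238],"top",82)[:2])
s=get_state();print(s["ee_pos"],np.round(s["ee_rot"],3).tolist(),s["force"])
E
```

```text
read_top top 0.47 [347.8 252.6] [ 490.4 -134.5]
read_top scene 0.43 [214.1 173.9] [ 487.1 -133.9]
aim top 0.59 [228.4 236.6] [529.8 104.6]
aim scene 0.59 [318.8 205. ] [537.8 101.9]
tab_mid top 0.75 [250.8 234.8] [530.2  57.9]
tab_mid scene 0.97 [304.5 193.4] [525.1  69.6]
[ 8  7 10  6 49] [344.30612245 247.6122449 ] [ 500.50474418 -128.1038573 ] [ 501.41518561 -129.90767637]
[  2   4  22  21 160] [344.65625 253.7875 ] [ 488.22678848 -128.12299136] [ 488.98635002 -129.92704556]
[ 586.85467773 -142.49099351  240.89215536] [[0.862, 0.507, 0.0], [0.507, -0.862, 0.0], [0.0, 0.0, -1.0]] [-0.23713491 -0.3466777  -0.16452238]
```

View pics/v3.png

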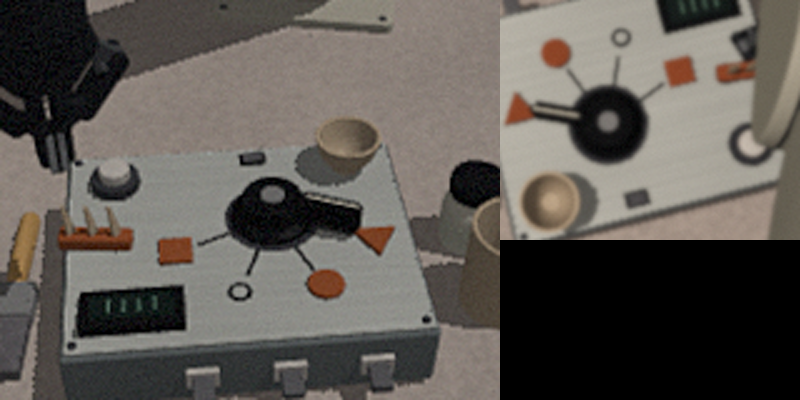

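The tab is firmly at the triangle: the tab end is at crop (358,220) and the tag at (377,238). The button is still up at (115,175). I'll move over the button and descend.

Emit:
step_arm([
  [-15,-12,0,0],
  [-38,-29,0,0],
  [-60,-46,0,0],
  [-77,-59,0,0],
  [-77,-59,20,0],
  [-77,-59,40,0],
  [-77,-59,60,0],
  [-77,-59,70,0],
  [-77,-59,70,0],
  [-77,-59,70,0],
])

```text
time: 8.0
ee_pos: [490.4, -131.0, 170.8]
ee_rot: [[0.862, 0.506, -0.001], [0.506, -0.862, 0.0], [-0.001, -0.001, -1.0]]
force: [0.2, -0.1, -0.2]
finger_gap: -0.2
finger_force: 0.0
```

Emit:
step_arm([
  [0,0,2,0],
  [0,0,4,0],
  [0,0,6,0],
  [0,0,8,0],
  [0,0,10,0],
  [0,0,10,0],
  [0,0,10,0],
])

```text
time: 8.58
ee_pos: [490.8, -131.3, 161.2]
ee_rot: [[0.863, 0.506, 0.001], [0.506, -0.863, -0.0], [0.001, 0.001, -1.0]]
force: [1.7, 0.5, 3.6]
finger_gap: 0.2
finger_force: 1.6
```

Emit:
step_arm([
  [0,0,1,0],
  [0,0,2,0],
  [0,0,3,0],
  [0,0,3,0],
  [0,0,3,0],
  [0,0,3,0],
])

```text
time: 9.08
ee_pos: [490.7, -131.3, 158.6]
ee_rot: [[0.863, 0.506, 0.001], [0.506, -0.863, -0.0], [0.001, 0.001, -1.0]]
force: [-0.6, 0.3, 11.0]
finger_gap: 0.2
finger_force: 5.1
```

11 N with the tips at about 86 mm means the button is bottomed. Now lift clear.

Emit:
step_arm([
  [0,0,0,0],
  [0,0,-10,0],
  [0,0,-30,0],
  [0,0,-60,0],
  [0,0,-90,0],
  [-40,0,-100,0],
  [-80,0,-100,0],
  [-80,0,-100,0],
  [-80,0,-100,0],
  [-80,0,-100,0],
])

```text
time: 9.92
ee_pos: [421.1, -171.8, 258.1]
ee_rot: [[0.863, 0.505, -0.0], [0.505, -0.863, 0.0], [0.0, -0.0, -1.0]]
force: [0.5, -0.7, -0.1]
finger_gap: 0.0
finger_force: 0.0
```

```bash
python3 - <<'E'
from h import *
a=save("scene","s4.png");b=save("top","t4.png")
c=cv2.resize(a[110:270,170:370],(500,400),interpolation=cv2.INTER_CUBIC);d=cv2.resize(b[180:300,220:370],(300,240),interpolation=cv2.INTER_CUBIC)
o=np.zeros((400,800,3),np.uint8);o[:,:500]=c;o[:240,500:]=d
cv2.imwrite("pics/v4.png",o[:,:,::-1])
s=get_state();print(s["time"],s["ee_pos"],s["force"])
E
```

```text
10.0167 [ 421.83226867 -171.43158589  257.83359783] [ 0.15732628 -1.07683307  0.72442683]
```

View pics/v4.png

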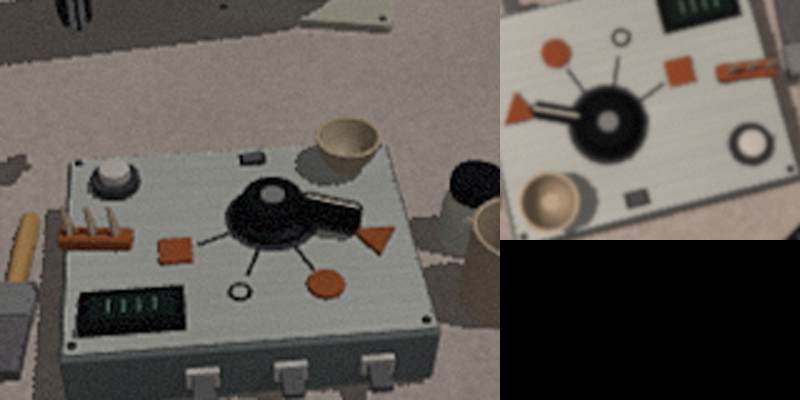

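The tab still points at the triangle (crop (377,238)), the button is up again at (115,175), the pots and tools haven't moved, and the arm is clear.

```bash
python3 -c "
from h import *
print(sign_off())"
```

```text
the job is handed in; nothing more can be done
None
```

I pushed the selector tab round until it clicked in at the triangular tag, pressed the read button right down and let it come up again, and handed the job in at about 10 s; the hand-in gave no verdict back.

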